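# Draw a stuck shim out of the shim rack with the hooked pick

## Task

A thick brass shim has slid deep into the covered slot of the blue shim rack and lies hard against its depth stop, out of sight. Take the hooked pick from its stand, reach in over the shim until you feel the stop, drop the hook into the shim's pull hole and draw the shim right out onto the tray in front. Work gently: never load the rack or tray with more than 20 N, and keep the pick upright as you work in the slot, never pressing so hard that it levers over in the grip (more than about 3 degrees). Then put the pick back upright, fully home in its stand, and leave the other things alone.

Things in the scene. Friction and masses are not known exactly. Their poses are not given: they have to be found in the camera images.
- rack: Blue steel shim rack fixed to the bench, 185 mm long, 70 wide, 93 high, with one straight covered slot, open only at the front. Origin: on the bench under the middle of the slot's mouth; x runs level into the slot, y to the left, z up. It may bear at most 20 N in all, what presses down on it through the shim included.
- slot_mouth (a point): Middle of the slot's floor at its mouth, 35 mm above the bench; axes as the rack's. The slot is 40 mm wide (y -20 to +20 mm), 50 mm high (roof underside 85 mm above the bench).
- roof_edge (a point): Middle of the roof's front top edge, 58 mm above point slot_mouth. Under the roof a depth stop, clamped by friction (slips back above 15 N), fills the slot's width, 28 mm high above the slot floor; its front face lies anywhere from 78 to 127 mm in from the mouth, set anew each time and NOT measured: feel for it.
- tray_middle (a point): Middle of the tray's floor, where the shim shall end. The shim is not measured: loose brass plate flat on the slot floor, rear edge at the stop (within 1 mm), 52 mm long (x), 36 wide, 14 thick, 0.16 to 0.25 kg. Through pull hole 17 mm long (x), 18 wide, on its middle line, hole centre 35 mm before the rear edge; the bar before the hole is 8 mm. Drag under 3 N.
- tray: Grey fixed tray joined to the rack, directly in front of the mouth: origin and axes as the rack's. It reaches from the mouth (x = 0) to x = -95 mm, 70 mm wide, floor 33 mm above the bench (2 mm below the slot floor), with 4 mm rims at both sides and the front, tops 40 mm above the bench. May bear at most 20 N.
- pick: Loose hooked pick, 0.15 kg: upright orange handle on a dark steel foot, thin level steel shank with a down-turned hook. Origin: centre of the foot's underside; x along the shank to the hook, z up. Foot 32 x 20 mm, 20 high; handle 26 x 18 mm (x, y) from 20 to 67 mm; cap 22 x 14 mm up to 72 mm. Shank 6 mm thick, axis 6 mm above the foot's underside.
- pick_grip (a point): Point on the pick's handle axis at which to grip it, firmly, from above, across its 18 mm (along y); 50 mm above the foot's underside; axes as the pick's. A force of only about 5 N at the hook, up or down, can lever the handle over in the grip, and with the hook in the slot it must not lean more than 0.06 rad.
- pick_tip (a point): Lowest point of the pick's hook: 145 mm ahead of the handle's axis, 16 mm below the foot's underside, 19 mm below the shank's underside. The hook is a round 6 mm rod pointing straight down. Between stand and rack an open drawer of the grey parts cabinet juts out (x beyond 0.62 m, y -0.05 to -0.25 m): draw the pick back towards the robot before swinging it across.
- stand_seat (a point): Centre of the floor of the pocket of the fixed dark steel pick stand (56 x 60 mm), 25 mm above the bench; x is the way the seated pick's shank points. Pocket 38 x 26 mm (x, y) inside, walls 20 mm high, with a 14 mm wide gap at +x for the shank; the pick's foot stands on the pocket's floor and its hook hangs free beyond the stand.
- spray_b: Bystander: aerosol can 54 mm in diameter, 180 mm high, standing; origin at the centre of its underside. Not to be disturbed.
- oil_filter_1: Bystander: pale oil filter 67 mm in diameter, 92 mm high, standing; origin at the centre of its underside. Not to be disturbed.

How it is judged (in metres and radians):
On the way, in this order (a step that is already met when the one before it is completed fails the run):
1. the pick is lifted out of its stand (z of pick_grip in the frame of stand_seat above 0.075 m), for 0.1 s.
2. the hook is inside the slot, at least 30 mm in from the mouth (x of pick_tip in the frame of rack above 0.03 m and z of pick_tip in the frame of rack between 0.03 and 0.08 m and y of pick_tip in the frame of rack between -0.02 and 0.02 m), for 0.1 s.
3. the shim lies on the tray, clear of the rack (contact force between tray and anything else above 1.2 N and contact force between tray and pick below 0.3 N and contact force between rack and anything else below 0.3 N), for 0.2 s.
At the end, for the whole second after the job is handed in: The shim rests wholly on the tray (which bears 1.2 to 3.5 N), nothing touches the rack, the pick is off the tray and stands released and still in its stand: axis within 8 mm of the pocket's centre, foot within 5 mm of its floor, within 0.06 rad of upright (all of step 3 and horizontal distance between pick_grip and stand_seat below 0.008 m and angle between pick_grip's own z axis and vertical below 0.06 rad and z of pick_grip in the frame of stand_seat below 0.055 m and linear speed of pick below 0.02 m/s and contact force between tray and anything else below 3.5 N).
It fails at once if with its hook in the slot, the pick leans more than 0.06 rad (levered over in the grip) (angle between pick_grip's own z axis and vertical above 0.06 rad and x of pick_tip in the frame of rack above 0 m and y of pick_tip in the frame of rack between -0.03 and 0.03 m).
It fails at once if the rack is pressed, directly or through the shim, with more than 20 N (contact force between rack and anything else above 20 N).
It fails at once if the tray is pressed with more than 20 N (contact force between tray and anything else above 20 N).
It fails at once if a bystander (aerosol can, oil filter) is moved by more than 20 mm (distance of any of spray_b, oil_filter_1 from where it was at the start of the episode above 0.02 m).
It also fails if it takes over 59 s, if anything falls off the work surface, if the arm or the gripper's body presses on something with over 40 N, if the wrist force passes 120 N, or if a joint passes its speed limit or range.

## Robot

A 6-joint arm with a two-finger parallel gripper is mounted at the origin on a cart in front of the work surface, level with it; the furniture and walls round the work are solid. World frame = base frame: x ahead of the robot, y to its left, z up, the work surface at z = 0. Lengths are in m, angles in degrees, forces in N, time in s.
With the tool pointing down it reaches from about 0.25 to 0.8 m from the base axis. Payload 8.5 kg.
Tool frame: the origin (TCP) lies between the finger pads; the fingertips stand 14 mm ahead of it and the grasp point (between the pads) lies 5 mm behind it; z points along the fingers, y is the line along which they close (so a half turn about z gives the same grasp; the last joint's range is limited). The gripper opens to 85 mm and grips with 20 to 120 N. Pads are 22 mm wide; open, the fingers measure 114 mm over their backs; the gripper's body (76 mm by 85 mm) begins 54 mm behind the grasp point. The pads swing forward as they close: fully open they stand 13 mm farther back than shut.
Start: joints at [65.203, 13.648, -0.773, 75.585, 0, 90], TCP at [0.22, 0.477, 0.245] pointing down, gripper open.
Joint ranges: [-152.45, 152.45], [-59.26, 108.67], [-65.41, 83.53], [-104.44, 129.93], [-82.83, 76.93], [-180, 180]. Speed limits (degrees/s): [127.2, 127.2, 159.86, 180, 180, 180].

## Interface

Orientations are given as a 3x3 rotation matrix whose columns are the frame's x, y, z axes.
In Python, from bench import arm, planner, read_camera, workorder, status gives the robot as it stands. Calls block until the motion is done:
- arm.move_pose(position, orientation): joint-space move of the TCP to a pose.
- arm.line_to(position, orientation=None, vel=0.15, force_limit=None): straight line of the TCP; orientation=None keeps the orientation; vel is the mean speed in m/s. With force_limit (N) it stops when the force on the tool has changed by that much, and returns True; else False.
- arm.move_joints(angles): joint-space move.
- arm.open_gripper() and arm.grab(): open the fingers fully, or close them until they stop; the grip force is fixed at half the most.
- arm.sleep(seconds).
- planner.inverse_kinematics(position, orientation): joint angles nearest the present ones, or None.
- read_camera(name): name is "scene" or "top" or "wrist"; returns a dict with "frame" (420x560x3 uint8, red, green, blue), "camera_matrix" (3x3 intrinsics, pixels), "k1" (the pictures are not rectified: a ray, as slopes to the right and down, at radius r is drawn at 1 + k1 r^2 times it, then the intrinsics apply), "extrinsics" (4x4, takes a point from camera to world coordinates). Camera axes: x right, y up, looking along -z (the intrinsics and any distortion apply to the point x, -y, -z); pixel columns grow to the right and rows downward; lengths in m; the calibration is good to about 2 mm. A picture is of the moment at which its call begins. There is no depth.
A pose or a line that the arm cannot do raises arm.IKError and nothing moves.
- workorder.sign_off(): hands the job in; it is judged then, once.
Readings, each from a call of its own:
- status.read_time_s(): time.
- status.read_q(): joint angles.
- status.read_dq(): joint speeds.
- status.read_effort(): joint torques, N m.
- status.read_ee_pos(): TCP position.
- status.read_ee_rot(): TCP orientation.
- status.read_force(): force on the tool from outside, world axes, zero at the start.
- status.read_ft_torque(): the same for the moment, N m.
- status.read_gripper_width(): finger opening in m.
- status.read_finger_force(): force on a finger pad.
Only numpy, scipy, OpenCV 4.12 (cv2) and the standard library are available. Lean on these libraries where they do the work, as an engineer would, in place of code of your own. Each camera call takes 0.05 s, during which the arm holds its last target. There are 200 camera calls.

## Working session

There is one attempt and no reset: what is moved stays moved. The work goes in short steps, each a Python script; the robot and the scene stay as the last script left them, time stands still between calls to the robot, and variables do not carry over. Pictures are saved under pics/ and viewed, at most 10 in all, crops included, and the job is handed in when it is done.

```bash
mkdir -p pics; ls; python3 - <<'E'
from bench import read_camera,status
import cv2,numpy as np
for n in("scene","top"):
    d=read_camera(n); cv2.imwrite(f"pics/{n}0.png",d["frame"][:,:,::-1]); np.savez(f"{n}0.npz",**d)
    print(n,d["camera_matrix"].tolist(),d["k1"],np.round(d["extrinsics"],3).tolist())
print(status.read_time_s(),status.read_ee_rot())
E
```

```text
pics
scene [[403.2777709610286, 0.0, 279.0724888008604], [0.0, 403.2777709610286, 212.3806992796981], [0.0, 0.0, 1.0]] 0.016393614153581943 [[-0.585, 0.617, -0.526, 0.099], [-0.811, -0.431, 0.397, 0.056], [0.019, 0.658, 0.753, 0.728], [0.0, 0.0, 0.0, 1.0]]
top [[483.03625127708, 0.0, 281.251727284828], [0.0, 483.03625127708, 207.00260606682917], [0.0, 0.0, 1.0]] 0.05453180213443904 [[-0.011, 0.993, -0.118, 0.401], [-1.0, -0.01, 0.01, -0.244], [0.008, 0.118, 0.993, 1.17], [0.0, 0.0, 0.0, 1.0]]
0.1 [[-9.07795423e-01  4.19412887e-01 -5.48367231e-04]
 [ 4.19413246e-01  9.07794624e-01 -1.20389663e-03]
 [-7.12493834e-06 -1.32288433e-03 -9.99999125e-01]]
```

View pics/scene0.png

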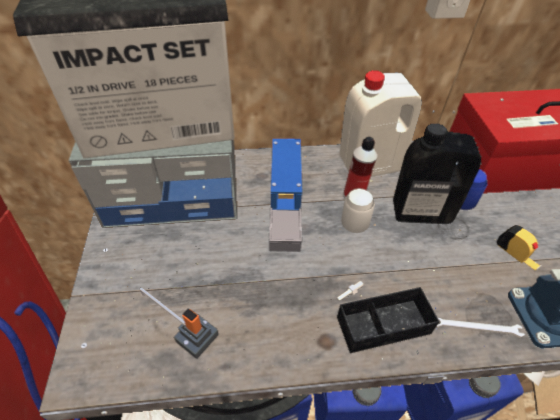

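View pics/top0.png

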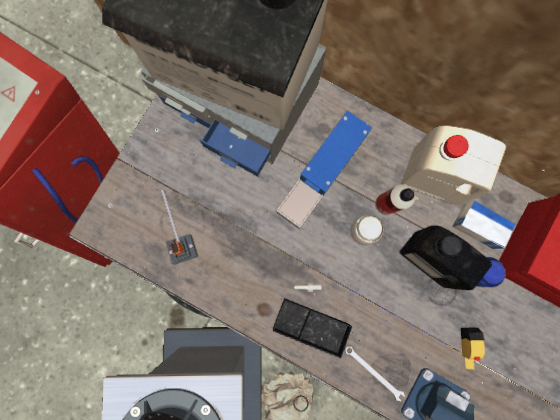

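The scene view shows the pick in its stand at about (195,325), with the hook end at (142,290). The rack is at (286,170) with the tray at (286,230), the filter at (358,210) and the can at (362,165). In the top view the pick is at (180,247) with its hook near (164,192), the rack is at (337,150) and the tray at (300,203).

```bash
cat > h.py <<'E'
import numpy as np,cv2
def rays(d,px):
    K=d["camera_matrix"];k=float(d["k1"]);E=d["extrinsics"]
    u=cv2.undistortPoints(np.float64(px).reshape(-1,1,2),K,np.array([k,0,0,0.])).reshape(-1,2)
    D=np.c_[u[:,0],-u[:,1],-np.ones(len(u))]@E[:3,:3].T
    return E[:3,3],D
def plane(d,px,z):
    o,D=rays(d,px); return o+D*((z-o[2])/D[:,2])[:,None]
def mask(d,lo,hi,roi):
    h=cv2.cvtColor(d["frame"],cv2.COLOR_RGB2HSV);m=cv2.inRange(h,lo,hi)
    r=np.zeros_like(m);x0,y0,x1,y1=roi;r[y0:y1,x0:x1]=m[y0:y1,x0:x1];return r
def big(m): return max(cv2.findContours(m,cv2.RETR_EXTERNAL,cv2.CHAIN_APPROX_NONE)[0],key=cv2.contourArea)
E
python3 - <<'E'
import numpy as np,cv2
from h import *
t=dict(np.load("top0.npz"));s=dict(np.load("scene0.npz"))
for d,roi,n in((t,(290,100,380,200),"top"),(s,(265,135,305,215),"scene")):
    c=big(mask(d,(100,100,60),(125,255,255),roi)); P=plane(d,c.reshape(-1,2),.093)[:,:2]
    r=cv2.minAreaRect(np.float32(P*1000)); print(n,"roof",r,cv2.boxPoints(r).round().tolist())
for d,roi,n in((t,(160,225,200,265),"top"),(s,(175,300,210,340),"scene")):
    m=mask(d,(3,140,120),(20,255,255),roi); ys,xs=np.nonzero(m); print(n,"orange",len(xs),xs.mean(),ys.mean(),xs.min(),xs.max(),ys.min(),ys.max(),plane(d,[[xs.mean(),ys.mean()]],.09))
a=cv2.resize(t["frame"][175:275,145:345,::-1],None,fx=4,fy=4,interpolation=cv2.INTER_CUBIC)
b=cv2.resize(s["frame"][280:360,130:230,::-1],None,fx=5,fy=5,interpolation=cv2.INTER_CUBIC)
cv2.imwrite("pics/a.png",a);cv2.imwrite("pics/b.png",b)
E
```

```text
top roof ((653.8604736328125, -377.9537658691406), (69.5167007446289, 193.62257385253906), 53.55659103393555) [[555.0, -348.0], [711.0, -463.0], [752.0, -408.0], [597.0, -292.0]]
scene roof ((635.6058959960938, -365.15118408203125), (68.56906127929688, 234.816650390625), 53.49821472167969) [[521.0, -323.0], [710.0, -463.0], [750.0, -407.0], [562.0, -268.0]]
top orange 45 177.8 249.0 172 182 242 254 [[ 0.43850622 -0.0239775   0.09      ]]
scene orange 192 192.72395833333334 323.65625 183 200 315 333 [[ 0.42584107 -0.01491782  0.09      ]]
```

View pics/a.png

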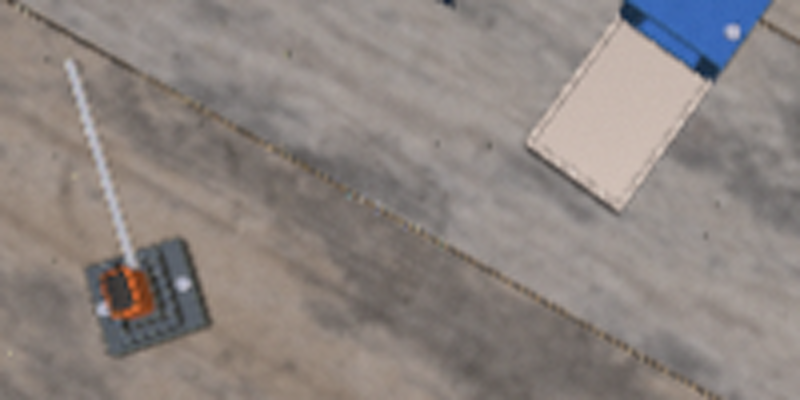

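View pics/b.png

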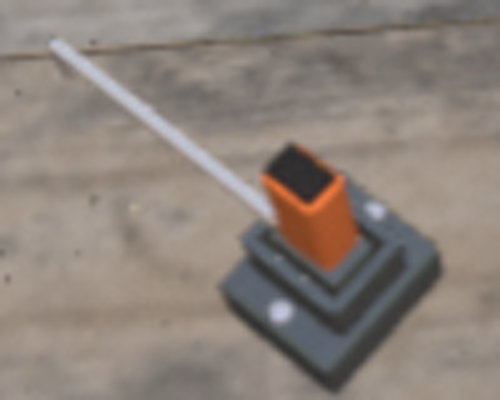

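The top crop shows the cap top at (119,292), the hook end of the shank at (71,63) and the tray front corners at (528,145) and (620,211). The scene crop shows the cap at (300,173) and the shank end at (57,44).

```bash
python3 - <<'E'
import numpy as np
from h import *
t=dict(np.load("top0.npz"));s=dict(np.load("scene0.npz"))
ca=lambda p:np.array([145,175])+(np.array(p)+.5)/4-.5
cb=lambda p:np.array([130,280])+(np.array(p)+.5)/5-.5
def tri(p,q):
    o1,d1=rays(t,[p]);o2,d2=rays(s,[q]);d1=d1[0];d2=d2[0]
    k=np.linalg.lstsq(np.c_[d1,-d2],o2-o1,rcond=None)[0];return (o1+k[0]*d1+o2+k[1]*d2)/2,np.linalg.norm(o1+k[0]*d1-o2-k[1]*d2)
print("cap",plane(t,[ca((119,292))],.097),plane(s,[cb((300,173))],.097),tri(ca((119,292)),cb((300,173))))
print("tip",plane(t,[ca((71,63))],.034),plane(s,[cb((57,44))],.034),tri(ca((71,63)),cb((57,44))))
print("tray",plane(t,[ca((528,145)),ca((620,211))],.04))
print("screws",plane(t,[ca((102,310)),ca((183,284))],.025),plane(s,[cb((281,312)),cb((375,209))],.025))
# roof front edge: brightness of blue along the axis in scene
m=mask(s,(0,0,0),(180,255,255),(265,135,310,255))
h=cv2.cvtColor(s["frame"],cv2.COLOR_RGB2HSV)
e=np.array([.804,-.594]);R=np.array([.7315,-.4355])
# filter and can
for n,d,roi,lo,hi,z in(("filter",t,(350,212,388,248),(0,0,150),(180,70,255),.092),):
    c=big(mask(d,lo,hi,roi));q,r=cv2.minEnclosingCircle(c);print(n,q,r,plane(d,[q],z))
E
python3 - <<'E'
import sys; sys.path.insert(0,'.')
from bench import planner,status
import numpy as np
print(status.read_gripper_width(),status.read_force())
E
```

```text
cap [[ 0.44138078 -0.0178567   0.097     ]] [[ 0.44056176 -0.01787508  0.097     ]] (array([ 0.44129836, -0.01782237,  0.09590827]), np.float64(0.00045381886440214517))
tip [[0.5791228  0.02570206 0.034     ]] [[0.57793073 0.02586144 0.034     ]] (array([0.57930812, 0.02594914, 0.03218922]), np.float64(0.0003993089706403783))
tray [[ 0.52690194 -0.24399255  0.04      ]
 [ 0.4874373  -0.29752642  0.04      ]]
screws [[ 0.43366349  0.00704867  0.025     ]
 [ 0.44829146 -0.04004008  0.025     ]] [[ 0.4349184   0.00439647  0.025     ]
 [ 0.450411   -0.04223929  0.025     ]]
filter (368.48779296875, 228.76829528808594) 14.45184326171875 [[ 0.47882809 -0.44888337  0.092     ]]
0.0853642019038532 [ 0.04996431 -0.04654968 -0.23057933]
```

```bash
cat >> h.py <<'E'
from bench import arm,planner,read_camera,status
TH=np.radians(17.4); PK=np.array([.4412,-.0176])          # seated pick yaw, axis
RY=np.radians(-36.45); M=np.array([.583,-.3265])           # rack yaw, mouth
SG=1
def Rt(yaw):
    y=SG*np.array([-np.sin(yaw),np.cos(yaw),0]);z=np.array([0,0,-1.]);return np.c_[np.cross(y,z),y,z]
def slot(tx,tz,dy=0):  # TCP position for the hook tip at rack x=tx, world z=tz
    x=np.array([np.cos(RY),np.sin(RY)]);y=np.array([-x[1],x[0]])
    return np.r_[M+x*(tx-.145)+y*dy,tz+.016+.050-.005]
E
python3 - <<'E'
import h;from h import *
for sg in(1,-1):
    h.SG=sg
    for p,yaw in((np.r_[PK,.2],TH),(np.r_[PK,.07],TH),([.37,-.04,.16],TH),([.37,-.12,.16],RY),(slot(-.06,.09),RY),(slot(.124,.055),RY),(slot(.06,.039),RY)):
        q=planner.inverse_kinematics(list(p),Rt(yaw));print(sg,np.round(p,3),None if q is None else np.round(q,1))
E
```

```text
1 [ 0.441 -0.018  0.2  ] [ -2.3   6.7 -16.3  67.    0.  -19.7]
1 [ 0.441 -0.018  0.07 ] [ -2.3  13.5 -29.2  47.3   0.  -19.7]
1 [ 0.37 -0.04  0.16] [ -6.2   1.6 -28.3  60.1   0.  -23.6]
1 [ 0.37 -0.12  0.16] [-18.    3.3 -26.5  60.2   0.   18.5]
1 [ 0.418 -0.205  0.151] [-26.1  11.  -18.7  60.3   0.   10.4]
1 [ 0.566 -0.314  0.116] [-29.   29.1   3.7  64.6   0.    7.4]
1 [ 0.515 -0.276  0.1  ] [-28.2  24.1  -7.5  58.4   0.    8.2]
-1 [ 0.441 -0.018  0.2  ] [ -2.3   6.7 -16.3  67.    0.  160.3]
-1 [ 0.441 -0.018  0.07 ] [ -2.3  13.5 -29.2  47.3   0.  160.3]
-1 [ 0.37 -0.04  0.16] [ -6.2   1.6 -28.3  60.1   0.  156.4]
-1 [ 0.37 -0.12  0.16] [ -18.     3.3  -26.5   60.2    0.  -161.5]
-1 [ 0.418 -0.205  0.151] [ -26.1   11.   -18.7   60.3    0.  -169.6]
-1 [ 0.566 -0.314  0.116] [ -29.    29.1    3.7   64.6    0.  -172.6]
-1 [ 0.515 -0.276  0.1  ] [ -28.2   24.1   -7.5   58.4    0.  -171.8]
```

SG=+1 works throughout. I'll grasp the pick, lift it, and look with the wrist camera.

```bash
python3 - <<'E'
from h import *
arm.move_pose(list(np.r_[PK,.19]),Rt(TH))
d=read_camera("wrist");cv2.imwrite("pics/w0.png",d["frame"][:,:,::-1]);np.savez("w0.npz",**d)
print(status.read_time_s(),status.read_ee_pos())
# cap from wrist view: orange handle visible?
m=mask(d,(3,140,100),(20,255,255),(0,0,560,420));print(cv2.countNonZero(m))
E
```

```text
2.1167 [ 0.44139904 -0.01703298  0.19007894]
7864
```

View pics/w0.png

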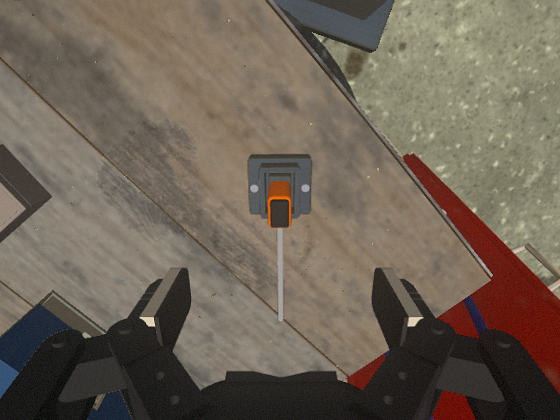

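The wrist view shows the cap at (280,213), the stand screws at (254,188) and (306,188), and the shank end at (280,320). Everything is well aligned. I'll cross-check the positions, then grasp.

```bash
python3 - <<'E'
from h import *
d=dict(np.load("w0.npz"))
c=plane(d,[[280,213]],.097)[0];t=plane(d,[[280,320.5]],.034)[0];s=plane(d,[[254,188],[306,188]],.012)
print("cap",c,"tip",t,np.linalg.norm((t-c)[:2]),np.degrees(np.arctan2(*(t-c)[1::-1])),"screws",s.mean(0))
if np.linalg.norm(c[:2]-PK)<.006:
    arm.line_to(list(np.r_[PK,.07]),Rt(TH),vel=.12)
    arm.grab();print(status.read_gripper_width(),status.read_finger_force(),status.read_ee_pos(),status.read_force())
    arm.line_to(list(np.r_[PK,.16]),vel=.12)
    print(status.read_gripper_width(),status.read_force(),status.read_time_s())
    d=read_camera("wrist");cv2.imwrite("pics/w1.png",d["frame"][:,:,::-1]);np.savez("w1.npz",**d)
E
```

```text
cap [ 0.44080863 -0.01858035  0.097     ] tip [0.58113037 0.02497953 0.034     ] 0.1469273808856171 17.24583336445405 screws [ 0.44611058 -0.01705538  0.012     ]
0.017192915459318107 58.45527648925781 [ 0.44129336 -0.01758725  0.07015953] [-1.08949709 -0.11040762  3.59314591]
0.016987235562911658 [-0.34245178 -0.54745548 -1.65132437] 4.7917
```

View pics/w1.png

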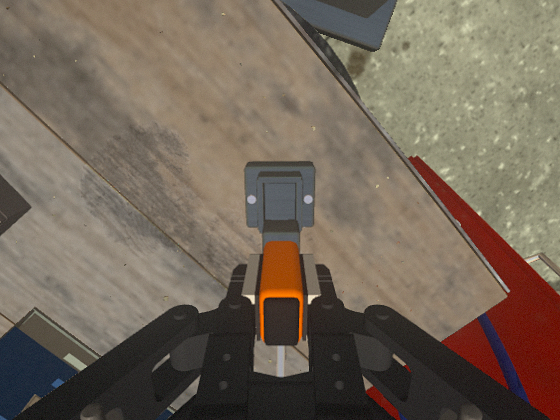

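The pick is lifted and held square in the grip. Next I'll draw back, swing to the rack entry, and check the hook against the slot.

```bash
python3 - <<'E'
from h import *
arm.line_to([.37,-.04,.16],Rt(TH),vel=.12)
arm.line_to([.37,-.13,.16],Rt(RY),vel=.1)
arm.line_to(list(slot(-.06,.08)),Rt(RY),vel=.12)
arm.sleep(.3)
print(status.read_time_s(),status.read_ee_pos(),slot(-.06,.08),status.read_force())
I=[]
for n,(x,y,w,hh) in {"top":(260,100,125,140),"scene":(235,130,125,140)}.items():
    d=read_camera(n);np.savez(n+"1.npz",**d);I.append(cv2.resize(d["frame"][y:y+hh,x:x+w,::-1],None,fx=3.2,fy=3.2,interpolation=cv2.INTER_CUBIC))
cv2.imwrite("pics/e.png",np.hstack(I))
E
```

```text
7.9167 [ 0.41802671 -0.20440421  0.14126254] [ 0.41810299 -0.20470518  0.141     ] [ 0.29790484 -0.25496931 -1.91812389]
```

View pics/e.png

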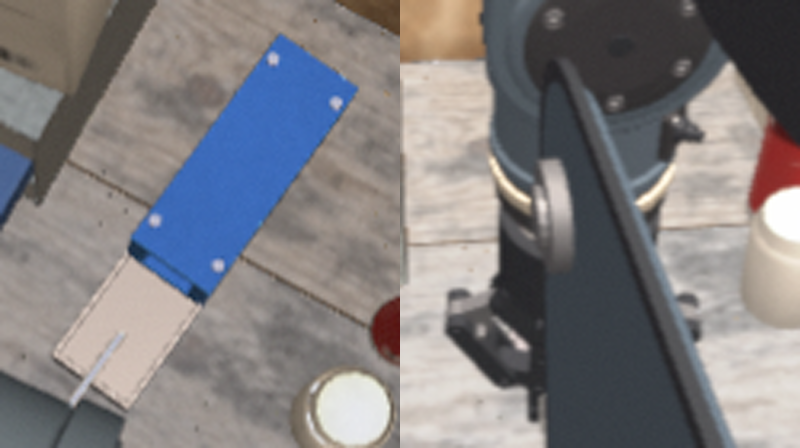

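In the top view the hook end is at (122,333) and the shank runs back to (75,402). The roof screws are at (273,60), (336,103), (154,220) and (218,266), and the tray front corners at (54,355) and (127,408).

```bash
python3 - <<'E'
from h import *
d=dict(np.load("top1.npz"))
c=lambda P:np.array([260,100])+(np.array(P)+.5)/3.2-.5
s=plane(d,c([(273,60),(336,103),(154,220),(218,266)]),.093)[:,:2]
f=(s[2]+s[3])/2;r=(s[0]+s[1])/2;ax=r-f
print("rack yaw",np.degrees(np.arctan2(ax[1],ax[0])),"screw span",np.linalg.norm(ax),s.round(4).tolist())
def rf(p):
    x=np.array([np.cos(RY),np.sin(RY)]);y=np.array([-x[1],x[0]]);q=np.array(p)[:2]-M;return np.round([q@x*1000,q@y*1000],1)
print("screw mids",rf(f),rf(r))
for p in plane(d,c([(122,333),(75,402)]),.105):print("shank",rf(p))
for p in plane(d,c([(54,355),(127,408)]),.04):print("tray corner",rf(p))
for p in plane(d,c([(279,36),(357,89),(131,238),(210,290)]),.093):print("roof corner",rf(p))
E
```

```text
rack yaw -36.80053448578068 screw span 0.14513940866501424 [[0.7327, -0.4028], [0.7006, -0.4469], [0.6172, -0.3156], [0.5837, -0.3602]]
screw mids [20.8  1.2] [165.9   0.3]
shank [-59.4   0. ]
shank [-117.5   -1.6]
tray corner [-93.7  33.6]
tray corner [-94.1 -32.6]
roof corner [182.7  34.2]
roof corner [183.3 -33.3]
roof corner [ 0.9 34.8]
roof corner [  3.3 -32. ]
```

```bash
sed -i 's/RY=np.radians(-36.45); M=np.array(\[.583,-.3265\])/RY=np.radians(-36.6); M=np.array([.5837,-.3264])/' h.py; cat >> h.py <<'E'
def tipx():
    p=np.array(status.read_ee_pos());x=np.array([np.cos(RY),np.sin(RY)]);return float((p[:2]-M)@x+.145),p[2]-.061
E
python3 - <<'E'
from h import *
arm.line_to(list(slot(-.06,.055)),Rt(RY),vel=.06)
print(arm.line_to(list(slot(.06,.055)),vel=.06,force_limit=4),tipx(),status.read_force())
if tipx()[0]>.055:
    arm.sleep(.2);f0=np.array(status.read_force())
    hit=arm.line_to(list(slot(.132,.055)),vel=.015,force_limit=2.5)
    print(hit,tipx(),np.array(status.read_force())-f0,status.read_time_s(),status.read_ee_rot())
E
```

```text
False (0.05979900751310696, np.float64(0.05506732988342007)) [ 0.34393261 -0.15624171 -0.47707264]
True (0.08275081990383656, np.float64(0.05430865056592413)) [ 0.3340825  -0.77618961 -0.78347383] 12.9667 [[-8.02788471e-01  5.96261574e-01 -1.67533159e-03]
 [ 5.96260783e-01  8.02790193e-01  9.92049186e-04]
 [ 1.93646058e-03 -2.02528879e-04 -9.99998105e-01]]
```

```bash
python3 - <<'E'
from h import *
ux=np.array([np.cos(RY),np.sin(RY),0])
for i in range(2):
    arm.line_to(list(slot(.076-.004*i,.055)),vel=.03);arm.sleep(.3)
    f0=np.mean([status.read_force() for _ in range(3)],0)
    hit=arm.line_to(list(slot(.132,.055)),vel=.02,force_limit=4)
    a=tipx();f=np.array(status.read_force());arm.sleep(.1);g=np.array(status.read_force())
    print(hit,a,"f0",f0.round(2),"df",(f-f0).round(2),(f-f0)@ux,"held",(g-f0).round(2),(g-f0)@ux,tipx())
    if a[0]>.1: break
print(status.read_time_s())
E
```

```text
True (0.08288101677960075, np.float64(0.054307149208751446)) f0 [-0.31  0.8  -2.25] df [ 0.23 -1.24  0.96] 0.9239391421599675 held [ 1.19 -1.78  0.74] 2.016525018665073 (0.08258477841064032, np.float64(0.0539402906907263))
True (0.0830272152056454, np.float64(0.0542634783795605)) f0 [ 0.34  0.59 -1.57] df [ 0.24 -1.14  0.09] 0.8777504943035267 held [-0.25 -0.38 -0.18] 0.027215539906053535 (0.08277408619304948, np.float64(0.05392280051255044))
16.575
```

The contact repeats at 82.8 to 83.0 mm, so the stop is found, with its face at about 86 mm. The hole centre should then be at hook x ≈ 51 mm.

```bash
python3 - <<'E'
from h import *
ux=np.array([np.cos(RY),np.sin(RY),0])
arm.line_to(list(slot(.051,.055)),Rt(RY),vel=.05);arm.sleep(.3)
f0=np.array(status.read_force())
hit=arm.line_to(list(slot(.051,.0395)),vel=.015,force_limit=3)
print("drop",hit,tipx(),np.array(status.read_force())-f0)
if not hit and tipx()[1]<.042:
    f0=np.array(status.read_force())
    for x in(.045,.03):
        hit=arm.line_to(list(slot(x,.0395)),vel=.02,force_limit=6);arm.sleep(.1)
        f=np.array(status.read_force())-f0;print("pull",hit,tipx(),f.round(2),f@ux)
print(status.read_time_s())
E
```

```text
drop False (0.05106659713514253, np.float64(0.03959344098043047)) [ 0.62869913  0.06128306 -0.13174729]
pull False (0.04503391633895011, np.float64(0.03956903475901333)) [-1.2   0.43  0.49] -1.2195882133264058
pull False (0.029980623404046322, np.float64(0.039452889762678856)) [-0.56  0.37 -0.58] -0.6668044832462909
20.3917
```

```bash
python3 - <<'E'
from h import *
print(arm.line_to(list(slot(-.062,.0395)),vel=.03,force_limit=6),tipx())
arm.sleep(.2)
I=[]
for n,(x,y,w,hh) in {"top":(260,150,95,90),}.items():
    d=read_camera(n);np.savez(n+"2.npz",**d);I.append(cv2.resize(d["frame"][y:y+hh,x:x+w,::-1],None,fx=4,fy=4,interpolation=cv2.INTER_CUBIC))
w=read_camera("wrist")["frame"][:,:,::-1]
cv2.imwrite("pics/f.png",np.hstack([I[0],cv2.resize(w[:,:],(420,360))]))
print(status.read_time_s(),status.read_force())
E
```

```text
False (-0.06192600288426087, np.float64(0.03952084580939309))
23.9083 [ 0.6802333  -0.21270659 -1.51687156]
```

View pics/f.png

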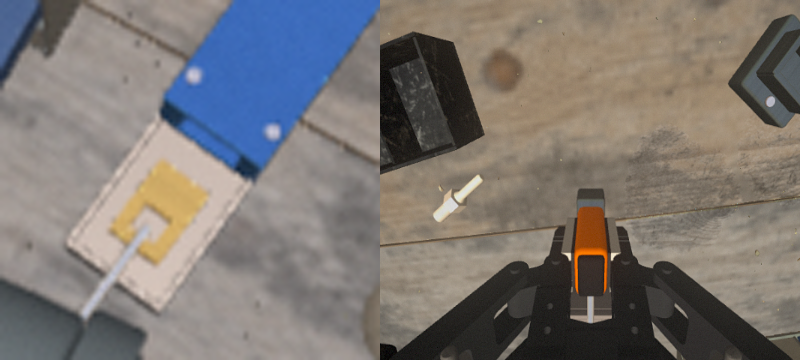

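The shim lies wholly on the tray at about (160,212) in the crop, clear of the rack, with the hook in its hole. I'll unhook it, lift, and return the pick over the stand.

```bash
python3 - <<'E'
from h import *
arm.line_to(list(slot(-.0575,.0395)),vel=.03)
print(arm.line_to(list(slot(-.0575,.1)),vel=.06,force_limit=4),tipx())
arm.line_to(list(slot(-.0575,.1)),vel=.1)
arm.line_to([.37,-.13,.165],Rt(RY),vel=.12)
arm.line_to([.37,-.04,.165],Rt(TH),vel=.1)
arm.line_to(list(np.r_[PK,.16]),Rt(TH),vel=.1);arm.sleep(.3)
d=read_camera("wrist");cv2.imwrite("pics/g.png",np.vstack([np.hstack([cv2.imread("pics/w1.png")[150:370,200:360],d["frame"][150:370,200:360,::-1]])]).repeat(2,0).repeat(2,1))
np.savez("w2.npz",**d)
print(status.read_time_s(),status.read_ee_pos())
a,b=cv2.imread("pics/w1.png"),d["frame"][:,:,::-1]
for im in(a,b):
    hs=cv2.cvtColor(np.ascontiguousarray(im),cv2.COLOR_BGR2HSV);m=cv2.inRange(hs,(3,140,100),(20,255,255));print(cv2.boundingRect(m),np.mean(np.nonzero(m),1))
    print(cv2.phaseCorrelate(np.float32(cv2.cvtColor(a[150:230,240:320],7)),np.float32(cv2.cvtColor(np.ascontiguousarray(im)[150:230,240:320],7))))
E
```

```text
False (-0.057750819328516195, np.float64(0.09960655734985183))
28.8667 [ 0.44103895 -0.01769337  0.16016479]
(259, 156, 301, 264) [301.51952212 455.52038785]
((0.0, 0.0), 1.0)
(259, 156, 301, 264) [302.58421955 455.92941681]
((0.2703469751625249, -0.5444221164739744), 0.9961668788641691)
```

View pics/g.png

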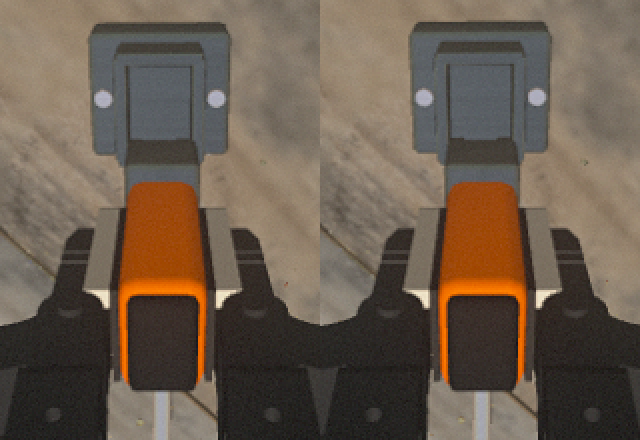

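The two views, at lift and now, agree to within a pixel, so the pick hasn't moved in the grip. I'll lower it into the pocket.

```bash
python3 - <<'E'
from h import *
arm.line_to(list(np.r_[PK,.09]),vel=.08);arm.sleep(.2)
h1=arm.line_to(list(np.r_[PK,.0705]),vel=.03,force_limit=8)
z=status.read_ee_pos();print(h1,z,status.read_force())
if z[2]<.0735:
    arm.open_gripper();arm.sleep(.3)
    arm.line_to(list(np.r_[PK,.2]),vel=.12);arm.sleep(.3)
    w=read_camera("wrist");np.savez("w3.npz",**w);
    d=read_camera("top")["frame"]
    t=cv2.resize(d[150:240,260:355],None,fx=4,fy=4,interpolation=cv2.INTER_CUBIC)
    cv2.imwrite("pics/k.png",np.hstack([t,cv2.resize(w["frame"],(420,360))])[:,:,::-1])
print(status.read_time_s())
E
```

```text
True [ 0.4407874  -0.0175969   0.07016832] [-0.65058037 -0.24649289  6.13325714]
33.35
```

View pics/k.png

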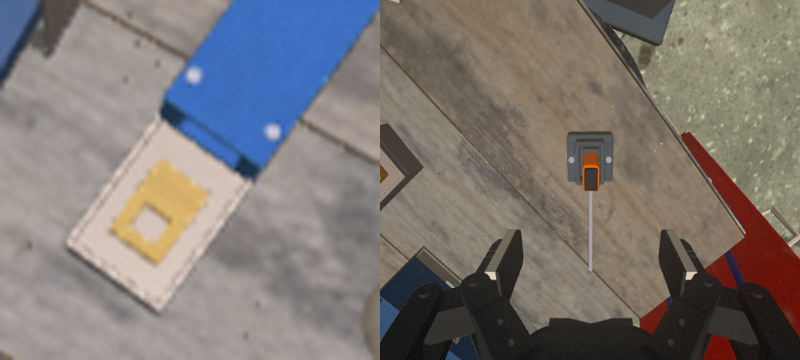

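The shim lies flat on the tray at about (158,212), clear of the rack. The pick stands upright in its pocket at (591,178) in the wrist half, as it did at the start. Handing in.

```bash
python3 -c "
from bench import workorder
print(workorder.sign_off())"
```

```text
the job is handed in; nothing more can be done
None
```

I drew the shim out onto the tray, clear of the rack, put the pick back upright and fully home in its stand, and handed the job in at about 33 s; sign-off returned no verdict.

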